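Spin the sugar jar's winged lid shut

ROBOT

A 6-joint arm with a two-finger parallel gripper is mounted at the origin on the work surface. World frame = base frame: x ahead of the robot, y to its left, z up, the work surface at z = 0. Lengths are in m, angles in degrees, forces in N, time in s.
With the tool pointing down it reaches from about 0.3 to 0.875 m from the base axis. Payload 6.4 kg.
Tool frame: the origin (TCP) lies at the very end of the fingers, on their centre line; the grasp point (between the pads) lies r.grasp_offset behind it (r.grasp_offset is the distance from the TCP to the grasp point, in m); z points along the fingers, y is the direction in which the jaws open and shut (so a half turn about z gives the same grasp; the last joint's range is limited). The gripper opens to 88 mm and grips with 3 to 60 N. Pads are 18 mm wide; open, the fingers measure 123 mm over their backs; the gripper's body (75 mm by 187 mm) begins 45 mm behind the grasp point.
Start: joints at [-89.055, 10.359, 92.074, -0, 77.567, -11.82], TCP at [0.127, -0.561, 0.239] pointing down, gripper open.
Joint ranges: [-171.53, 171.53], [-51.25, 118.39], [17.06, 147.69], [-65.23, 245.23], [0, 150.52], [-178.68, 178.68]. Speed limits (degrees/s): [147.25, 147.25, 172.46, 180, 180, 180].

INTERFACE

Orientations are given as [roll, pitch, yaw] about the fixed x, y, z axes, in that order (R = Rz(yaw) Ry(pitch) Rx(roll)).
In Python, from cell import r, optics gives the robot as it stands.
- The arm moves only by the tool move_arm, never from a script. Its argument "motion" is one flat list of numbers, 7 for each row, row after row: the turn, a rotation vector about the tool's x, y, z in rad, then the shift along the tool's x, y, z in cm, then the gripper command: -1 is fully open, 1 is shut, values between are in proportion. A call has 1 to 12 rows; each row shifts and turns the commanded pose from where the row before left it, along the tool's axes as they then stand; what a row does not reach is not made up. A row lasts 1/10 s, in which the tool goes at most 50 mm and 8.59 degrees, less where a joint would pass 70% of its speed; a pose out of reach is approached as far as the arm can. A call with a gripper value outside its range is refused whole. The fingers move at their own pace and stop on an object; "force" is the grip in N (left out, the last holds). Time passes only in rows, so rows that do not move let the fingers close. It gives the time, the measured TCP pose, the force and the opening at its end, in the units of the state.
- r.read_state(): the state, without advancing time (a new reading comes with each control period).
- optics.camera(name): name is "side" or "top" or "wrist"; returns (picture, depth): 480x640x3 uint8, blue, green, red; 480x640 float32, m along the optical axis (not along the pixel's ray), 0 where there is no reading.
- optics.camera_info(name): a dict with "mtx" (3x3 intrinsics, pixels), "rvec" (rotation vector, rad) and "tvec" (3), from world to camera coordinates, as OpenCV has them; the wrist camera has in their place "tool_from_camera" (4x4, takes a point from camera to tool coordinates, whose origin is the TCP and whose axes are the flange's). Camera axes: x right, y down, z forward; pixel columns grow to the right and rows downward; lengths in m; the calibration is good to about 2 mm. A picture is of the moment at which its call begins: read the wrist's pose just before it. camera_info takes no time and is no camera call.
- r.job_done(): hands the job in, once; it reports no verdict.
The state is a dict: "clock": time; "qpos": joint angles; "qd": joint speeds; "joint_efforts": joint torques, N m; "tcp_pos": TCP position; "ee_rot": TCP orientation; "force": force on the tool from outside, world axes, zero at the start; "torque": the same for the moment, N m; "grip_width": finger opening in m.
Only numpy, scipy, OpenCV 4.12 (cv2) and the standard library are available. Lean on these libraries where they do the work, as an engineer would, in place of code of your own. Each camera call takes 0.05 s, during which the arm holds its last target. There are 200 camera calls.

TASK

The screw lid of the squat ceramic sugar jar has been left loose. Close it against the ants: push the two wings on its top round clockwise (seen from above) with the fingertips, stroke after stroke, until the lid is fully home and turns no further. Only push the wings, do not grip them; leave the jar standing where it is without lifting, tipping or shoving it along, and do not disturb the bottle, the tumblers or the night light.

Things in the scene. Friction and masses are not known exactly. Their poses are not given: they have to be found in the camera images.
- jar: loose squat round cream ceramic jar standing on the sideboard, 116 mm in diameter, foot 108 mm in diameter, shoulder 52 mm high, with a 74 mm wide threaded neck; 0.93 kg with its sugar and lid. Origin: centre of its underside, z up along its axis. Pushed sideways at the lid it slides or tips at about 3 to 6 N
- lid (a joint): turn of the screw lid on the jar in rad, about the jar's upright axis. Grows as the lid is turned clockwise seen from above, to 10.0 where the lid is fully home against a stop; 0 is where it has just caught the thread. It starts between 1 and 5, stays where it is left, and takes a light push (under 1 N at the wings) to turn. The lid sinks 0.64 mm per rad (4 mm per full turn)
- lid_wings (a point): on the lid's axis, level with the tops of its two wings; 90.5 mm above the sideboard when home, up to 6 mm higher when loose. The wings stand upright like a wing nut's, in one straight line along this point's x axis (both ways): 9 mm thick, 65 mm tip to tip, solid from 6 mm off the axis to rounded tips of radius 11 mm. Between them a hub of radius 8 to 12 mm, 10 mm lower. z up; turns with the lid
- lid_top (a point): on the lid's axis, 22 mm below the wing tops, in the nearly flat top of the lid, a cream ceramic disc 89 mm in diameter and 16 mm thick from which the wings stand up; axes as lid_wings
- rum_bottle: loose empty short amber bottle, 72 mm in diameter, 162 mm high; origin at the centre of its underside. To be left alone
- tumbler_a: loose blue glass tumbler, 74 mm across the mouth, 88 mm high; origin at the centre of its underside. To be left alone
- tumbler_b: second loose blue glass tumbler, same size; origin at the centre of its underside. To be left alone
- night_light: loose white plastic night light with a small toggle switch on its front, 66 by 52 mm, 76 mm high; origin at the centre of its underside. To be left alone
Mind the look-alikes: they are no part of the job. There is more than one size of the jar; the one meant has the size given above.

How it is judged:
By the outcome, as a careful person would: the job done as asked, in the order asked, and still so for the second after the job is handed in, with the robot touching nothing.
It also fails if it takes over 67 s, if anything falls off the work surface, if the arm or the gripper's body presses on something with over 40 N, if the wrist force passes 120 N, or if a joint passes its speed limit or range.

## Working session

There is one attempt and no reset: what is moved stays moved. The work goes in short steps, Python scripts to look and compute and a tool call to move; the robot and the scene stay as the last step left them, time stands still between calls to the robot, and variables do not carry over. Pictures are saved under pics/ and viewed, about 8 in all and at most 12, crops included, and the job is handed in when it is done.

Besides the shell and the picture viewer there is one more tool, called after "Call:" as name(argument=value, ...) on one line, values as JSON. move_arm: Moves the arm, as the interface text tells. Its arguments: {"type":"object","properties":{"motion":{"type":"array","items":{"type":"number"}},"force":{"type":"number"}},"required":["motion"]}

```bash
mkdir -p pics; ls; python3 - <<'E'
from cell import r, optics
import cv2, numpy as np
for n in("top","side"):
    p,d=optics.camera(n); cv2.imwrite(f"pics/{n}0.png",p); np.save(f"{n}0.npy",d)
    i=optics.camera_info(n); print(n,i)
print(optics.camera_info("wrist"), r.grasp_offset); print(r.read_state())
E
```

```text
pics
top {'mtx': array([[515.25242678,   0.        , 331.34761235],
       [  0.        , 515.25242678, 236.69116753],
       [  0.        ,   0.        ,   1.        ]]), 'rvec': array([ 2.12997583, -2.18089648,  0.08978302]), 'tvec': array([0.04499053, 0.58419754, 1.17307284])}
side {'mtx': array([[517.48456527,   0.        , 325.57638942],
       [  0.        , 517.48456527, 242.39096413],
       [  0.        ,   0.        ,   1.        ]]), 'rvec': array([ 2.16221217, -0.40355689,  0.17850874]), 'tvec': array([-0.52391748,  0.19780739,  0.81579993])}
{'mtx': array([[425.13358936,   0.        , 316.26860108],
       [  0.        , 425.13358936, 241.25311926],
       [  0.        ,   0.        ,   1.        ]]), 'tool_from_camera': array([[ 3.89612968e-05, -9.51537219e-01, -3.07533606e-01,
         7.78787155e-02],
       [ 9.99999567e-01, -2.48930214e-04,  8.96902447e-04,
        -6.71947164e-04],
       [-9.29990467e-04, -3.07533508e-01,  9.51536797e-01,
        -1.46238606e-01],
       [ 0.00000000e+00,  0.00000000e+00,  0.00000000e+00,
         1.00000000e+00]])} 0.0187
{'clock': 0.1, 'qpos': array([-8.90563971e+01,  1.03980678e+01,  9.21248030e+01, -6.29996234e-04,
        7.75684546e+01, -1.18182528e+01]), 'qd': array([ 0.03872596, -0.07434875, -0.20970865,  0.02638986, -0.08334736,
       -0.00316917]), 'joint_efforts': array([ 6.49849335e-04, -4.34821379e+01, -3.42695403e+01,  7.03657698e-02,
        3.39419302e-02, -4.68184271e-05]), 'tcp_pos': array([ 0.12704099, -0.56029723,  0.23790549]), 'ee_rot': array([-1.79910485e+02, -1.81021612e-02,  1.27619777e+01]), 'force': array([0.49186407, 0.44493094, 0.36134965]), 'torque': array([-0.01558734, -0.01960993, -0.00371036]), 'grip_width': 0.0881342313275348}
```

View pics/top0.png

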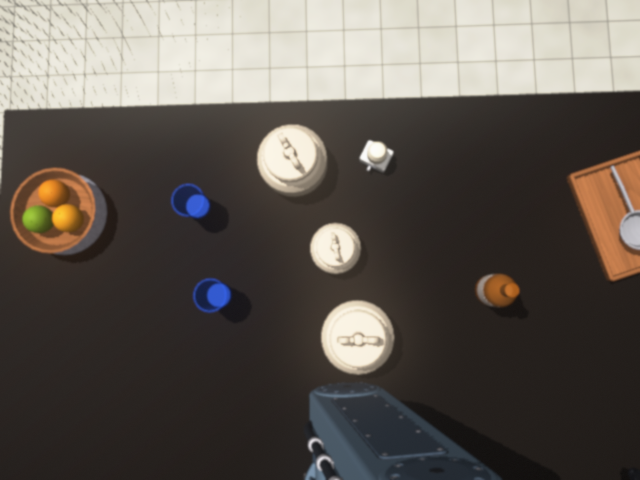

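View pics/side0.png

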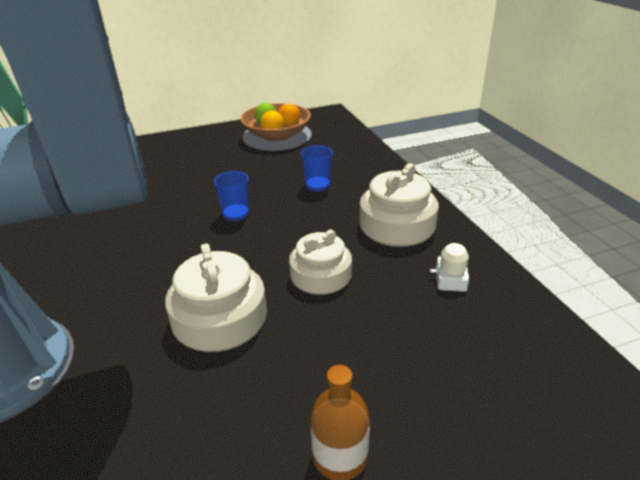

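The top view shows three lidded jars, at pixels (291,160), (335,248) and (357,338). The side view shows the same three at (398,210), (320,262) and (217,300). The middle one looks closest to 116 mm, so I'll measure all three.

```bash
cat > h.py <<'E'
import numpy as np, cv2
from cell import r, optics
from scipy.spatial.transform import Rotation as Ro
def cloud(name,d,st=None):
    i=optics.camera_info(name); K=i["mtx"]
    v,u=np.mgrid[0:480,0:640]
    P=np.dstack([(u-K[0,2])/K[0,0]*d,(v-K[1,2])/K[1,1]*d,d])
    if name=="wrist":
        T=i["tool_from_camera"]; P=P@T[:3,:3].T+T[:3,3]
        return P@Ro.from_euler("xyz",st["ee_rot"],degrees=True).as_matrix().T+st["tcp_pos"]
    R=cv2.Rodrigues(i["rvec"])[0]; return (P-i["tvec"])@R
def circ(W,p,lo,hi):
    m=((W[...,2]>lo)&(W[...,2]<hi)&(p.min(2)>90)).astype(np.uint8)
    n,l,s,c=cv2.connectedComponentsWithStats(m)
    for k in range(1,n):
        if s[k,4]>60:
            q=W[l==k][:,:2].astype(np.float32); (x,y),rad=cv2.minEnclosingCircle(q)
            print(lo,hi,"px",c[k].round(),"n",s[k,4],"c",round(x,4),round(y,4),"d",round(2*rad,4))
E
python3 - <<'E'
from h import *
p=cv2.imread("pics/top0.png"); d=np.load("top0.npy"); W=cloud("top",d)
for lo,hi in((.03,.2),(.06,.2),(.085,.2),(.1,.2)): circ(W,p,lo,hi)
for u,v in((335,248),(291,160),(357,338)):
    s=W[v-25:v+25,u-25:u+25]; print(np.percentile(s[...,2],[50,90,98,100]))
for u,v in((211,294),(190,200),(497,290),(376,153)): print(W[v,u])
cv2.imwrite("pics/crop1.png",cv2.resize(p[205:290,290:380],None,fx=6,fy=6,interpolation=2))
E
```

```text
0.03 0.2 px [292. 158.] n 3697 c 0.7686 0.1197 d 0.1627
0.03 0.2 px [377. 153.] n 454 c 0.7796 -0.0816 d 0.0732
0.03 0.2 px [625. 207.] n 377 c 0.6377 -0.6475 d 0.1991
0.03 0.2 px [335. 248.] n 1924 c 0.5587 0.0227 d 0.1158
0.03 0.2 px [483. 287.] n 127 c 0.4581 -0.3191 d 0.0603
0.03 0.2 px [357. 337.] n 4124 c 0.3561 -0.0223 d 0.1626
0.06 0.2 px [292. 158.] n 3532 c 0.7683 0.1189 d 0.1612
0.06 0.2 px [377. 151.] n 282 c 0.7786 -0.0798 d 0.0462
0.06 0.2 px [335. 247.] n 1194 c 0.5583 0.0229 d 0.0894
0.06 0.2 px [357. 337.] n 3959 c 0.3565 -0.0223 d 0.1605
0.085 0.2 px [290. 154.] n 2357 c 0.7688 0.1193 d 0.1252
0.085 0.2 px [358. 338.] n 2612 c 0.3558 -0.0221 d 0.1246
0.1 0.2 px [290. 153.] n 1965 c 0.7674 0.1191 d 0.1232
0.1 0.2 px [358. 338.] n 2206 c 0.3567 -0.0227 d 0.1224
[0.05359782 0.07409984 0.09202096 1.22915868]
[0.10230507 0.11605662 0.13353129 1.22915868]
[0.1028552  0.12075194 0.13411793 1.22915868]
[0.45819989 0.31987302 0.00825387]
[0.68566187 0.37205056 0.00656155]
[ 0.45293056 -0.32054747  0.11908206]
[ 0.76980197 -0.07608709  0.07731938]
```

View pics/crop1.png

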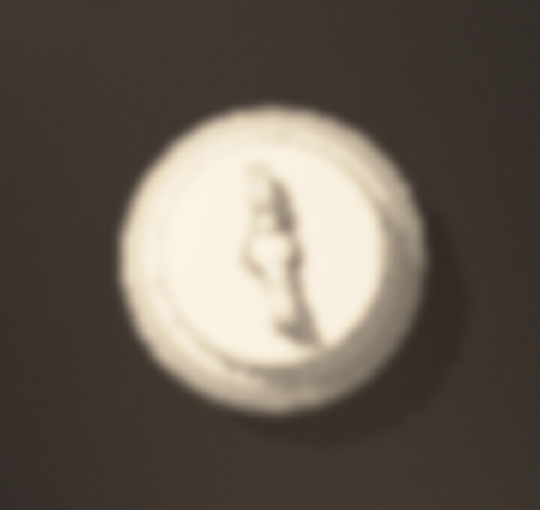

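The middle jar measures 115.8 mm across with an 89 mm lid, so it's the target, at about (0.5585, 0.0228). The other two are 162 mm, so they're the look-alikes. The crop shows the wings running roughly along x, about 15° toward +y.

My plan is to lower the half-open fingers on either side of the axis and turn the tool, so both wings get pushed as a pure couple.

Call:
move_arm(motion=[0,0,0,2.75,-2.37,0,0.05,0,0,0,2.75,-2.37,0,0.05,0,0,0,2.75,-2.37,0,0.05,0,0,0,2.75,-2.37,0,0.05,0,0,0,2.75,-2.37,0,0.05,0,0,0,2.75,-2.37,0,0.05,0,0,0,2.75,-2.37,0,0.05,0,0,0,2.75,-2.37,0,0.05,0,0,0,2.75,-2.37,0,0.05,0,0,0,2.75,-2.37,0,0.05])

```text
clock: 1.1
tcp_pos: [0.3434, -0.2674, 0.2385]
ee_rot: [-180.0, 0.0, 12.8]
force: [1.4, -0.2, 0.0]
grip_width: 0.0417
```

Call:
move_arm(motion=[0,0,0,2.75,-2.37,0,0.05,0,0,0,2.75,-2.37,0,0.05,0,0,0,2.75,-2.37,0,0.05,0,0,0,2.75,-2.37,0,0.05,0,0,0,2.75,-2.37,0,0.05,0,0,0,2.75,-2.37,0,0.05,0,0,0,2.75,-2.37,0,0.05,0,0,0,2.75,-2.37,0,0.05,0,0,0,2.75,-2.37,0,0.05,0,0,0,2.75,-2.37,0,0.05,0,0,0,0,0,0,0.05,0,0,0,0,0,0,0.05])

```text
clock: 2.3
tcp_pos: [0.5583, 0.0235, 0.238]
ee_rot: [-180.0, 0.1, 12.9]
force: [0.4, 0.3, -0.1]
grip_width: 0.042
```

```bash
cat > look.py <<'E'
from h import *
import sys
st=r.read_state(); p,d=optics.camera("wrist"); cv2.imwrite(f"pics/{sys.argv[1]}.png",p)
W=cloud("wrist",d,st); z=W[...,2]
near=np.hypot(W[...,0]-.5585,W[...,1]-.0228)<.062
body=near&(z>.03)&(z<.11)
(x,y),rad=cv2.minEnclosingCircle(W[body][:,:2].astype(np.float32)); print("jar",x,y,2*rad)
lid=near&(z>.063)&(z<.11)
(x,y),rad=cv2.minEnclosingCircle(W[lid][:,:2].astype(np.float32)); print("lid",x,y,2*rad)
c=np.array([x,y])
flat=lid&(np.hypot(W[...,0]-x,W[...,1]-y)>.034)&(np.hypot(W[...,0]-x,W[...,1]-y)<.041)
zt=np.median(z[flat]); print("lid top z",zt, "sideboard",np.median(z[(z<.02)&(z>-.02)]))
w=near&(z>zt+.014)&(z<zt+.03)&(np.hypot(W[...,0]-x,W[...,1]-y)<.036); q=W[w][:,:2]
(wx,wy),(a,b),ang=cv2.minAreaRect((q*1000).astype(np.float32)); print("wing rect",wx,wy,a,b,ang,"n",len(q))
e=np.linalg.eigh(np.cov(q.T))[1][:,1]; print("wing angle",np.degrees(np.arctan2(e[1],e[0]))%180,"top z",np.percentile(z[w],[50,90,98]))
print(st["clock"],st["tcp_pos"],st["ee_rot"],st["qpos"][5])
E
python3 look.py w1
```

```text
jar 0.5547508597373962 0.02343909442424774 0.115897536277771
lid 0.5547523498535156 0.02336926944553852 0.08907286077737808
lid top z 0.0717204914081201 sideboard 0.0003701762640599682
wing rect 555.376220703125 22.594017028808594 63.61783218383789 12.568039894104004 7.758002281188965 n 879
wing angle 9.52159003921679 top z [0.092502   0.094909   0.09579097]
2.3 [0.55833146 0.02348411 0.23797864] [-1.79985086e+02  9.31073894e-02  1.28696118e+01] 67.38726720525676
```

View pics/w1.png

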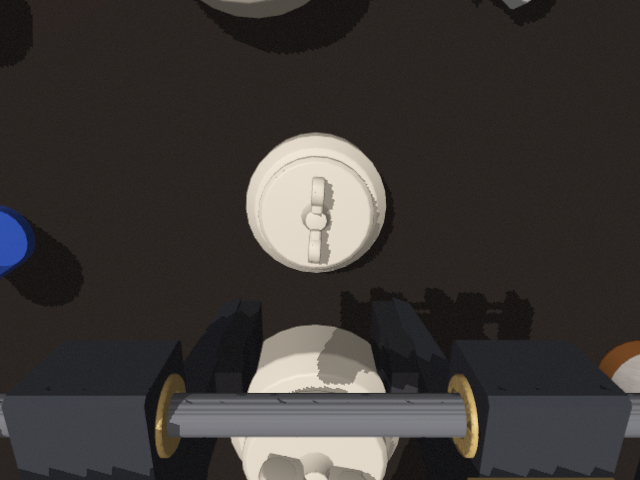

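In this close view the jar sits at pixel (316,203) with its wings at (316,220), at about 9°. The wrist camera puts the jar's x about 4 mm away from the top camera's value. I need to turn the wrist back half a turn for a long stroke anyway, and a second look from there will cancel any tool-frame bias.

Call:
move_arm(motion=[0,0,-0.1496,0,0,0.25,0.05,0,0,-0.1496,0,0,0.25,0.05,0,0,-0.1496,0,0,0.25,0.05,0,0,-0.1496,0,0,0.25,0.05,0,0,-0.1496,0,0,0.25,0.05,0,0,-0.1496,0,0,0.25,0.05,0,0,-0.1496,0,0,0.25,0.05,0,0,-0.1496,0,0,0.25,0.05,0,0,-0.1496,0,0,0.25,0.05,0,0,-0.1496,0,0,0.25,0.05])

```text
clock: 3.35
tcp_pos: [0.558, 0.0215, 0.2137]
ee_rot: [-180.0, 0.0, 98.7]
force: [0.2, -0.5, -0.6]
grip_width: 0.0417
```

Call:
move_arm(motion=[0,0,-0.1496,0,0,0.25,0.05,0,0,-0.1496,0,0,0.25,0.05,0,0,-0.1496,0,0,0.25,0.05,0,0,-0.1496,0,0,0.25,0.05,0,0,-0.1496,0,0,0.25,0.05,0,0,-0.1496,0,0,0.25,0.05,0,0,-0.1496,0,0,0.25,0.05,0,0,-0.1496,0,0,0.25,0.05,0,0,-0.1496,0,0,0.25,0.05,0,0,-0.1496,0,0,0.25,0.05,0,0,-0.1496,0,0,0,0.05,0,0,0,0,0,0,0.05])

```text
clock: 4.55
tcp_pos: [0.5581, 0.0217, 0.1887]
ee_rot: [-180.0, -0.0, -167.3]
force: [0.0, -0.0, -0.3]
grip_width: 0.0418
```

```bash
python3 look.py w2; python3 - <<'E'
from h import *
p=cv2.imread("pics/side0.png"); W=cloud("side",np.load("side0.npy"))
circ(W,p,.058,.2)
E
```

```text
jar 0.5546942353248596 0.023793675005435944 0.11602338403463364
lid 0.554807722568512 0.02352093532681465 0.08917795866727829
lid top z 0.0716288915000767 sideboard 0.0002912575938270323
wing rect 554.1055908203125 24.125837326049805 64.07945251464844 9.890880584716797 9.473581314086914 n 1210
wing angle 9.472494380060397 top z [0.09240497 0.09475655 0.09542851]
4.55 [0.55805665 0.02166254 0.18867415] [-1.79994311e+02 -2.64319582e-02 -1.67265938e+02] -112.6740594818018
0.058 0.2 px [194.   9.] n 3923 c 0.9166 2.0294 d 1.3773
0.058 0.2 px [603.   9.] n 1054 c 2.3729 1.322 d 0.5991
0.058 0.2 px [399. 198.] n 3256 c 0.7659 0.1151 d 0.1612
0.058 0.2 px [320. 249.] n 1313 c 0.555 0.02 d 0.091
0.058 0.2 px [213. 290.] n 5821 c 0.355 -0.0254 d 0.1619
0.058 0.2 px [454. 253.] n 394 c 0.7763 -0.0828 d 0.0464
0.058 0.2 px [340. 447.] n 440 c 0.4493 -0.3486 d 0.0692
```

Both wrist looks, half a turn apart, agree on (0.5547, 0.0235), and the side camera gives x = 0.555. I'll correct to that and go down to z = 0.080. The finger line is at 103° and the wings at 9.5°, so the fingers come down clear of them.

Call:
move_arm(motion=[0,0,0,0.29,0.25,0,0.05,0,0,0,0,0,1.2,0.05,0,0,0,0,0,1.2,0.05,0,0,0,0,0,1.2,0.05,0,0,0,0,0,1.2,0.05,0,0,0,0,0,1.2,0.05,0,0,0,0,0,1.2,0.05,0,0,0,0,0,1.2,0.05,0,0,0,0,0,1.2,0.05,0,0,0,0,0,1.27,0.05,0,0,0,0,0,0,0.05,0,0,0,0,0,0,0.05])

```text
clock: 5.8
tcp_pos: [0.5553, 0.0248, 0.0797]
ee_rot: [180.0, -0.0, -167.2]
force: [0.2, 0.1, -0.2]
grip_width: 0.042
```

```bash
cat > s.py <<'E'
from cell import r
import numpy as np
np.set_printoptions(suppress=True,precision=4)
s=r.read_state(); print(s["clock"],s["tcp_pos"],s["ee_rot"],"F",s["force"],"T",s["torque"],"q6",s["qpos"][5])
E
python3 s.py
```

```text
5.8 [0.5553 0.0248 0.0797] [ 179.9857   -0.0324 -167.2376] F [ 0.2219  0.0531 -0.1646] T [ 0.1371 -0.1494  0.0229] q6 -112.44113535577434
```

Call:
move_arm(motion=[0,0,0,0.08,-0.11,0,0.05,0,0,0.14,0,0,0,0.05,0,0,0.14,0,0,0,0.05,0,0,0.14,0,0,0,0.05,0,0,0.14,0,0,0,0.05,0,0,0.14,0,0,0,0.05,0,0,0.08,0,0,0,0.05,0,0,0.08,0,0,0,0.05,0,0,0.08,0,0,0,0.05,0,0,0.08,0,0,0,0.05,0,0,0.08,0,0,0,0.05,0,0,0.08,0,0,0,0.05])

```text
clock: 7.0
tcp_pos: [0.5554, 0.0235, 0.0809]
ee_rot: [179.9, 0.1, 125.0]
force: [0.0, 0.7, -0.4]
grip_width: 0.042
```

```bash
python3 s.py
```

```text
7.0 [0.5554 0.0235 0.0809] [179.9307   0.0534 124.9685] F [ 0.0156  0.7072 -0.4249] T [-0.0014 -0.1218  0.0497] q6 -44.79069203814991
```

Call:
move_arm(motion=[0,0,0.08,0,0,0,0.05,0,0,0.08,0,0,0,0.05,0,0,0.08,0,0,0,0.05,0,0,0.08,0,0,0,0.05,0,0,0.08,0,0,0,0.05])

```text
clock: 7.5
tcp_pos: [0.5554, 0.0235, 0.0808]
ee_rot: [179.9, 0.0, 102.0]
force: [-0.0, 0.8, -0.6]
grip_width: 0.0419
```

```bash
python3 look.py w3; python3 s.py
```

```text
jar 0.5548086166381836 0.023993993178009987 0.11560335010290146
lid 0.5546302795410156 0.023945335298776627 0.08878850936889648
lid top z 0.071452987448346 sideboard 0.0003803057467646892
wing rect 552.1082153320312 26.158199310302734 34.07539367675781 66.69617462158203 87.18115234375 n 5795
wing angle 177.3293466925421 top z [0.09238971 0.09854165 0.10101831]
7.5 [0.55538556 0.02353474 0.08084529] [1.79913702e+02 2.18379197e-02 1.02049036e+02] -21.870981276133307
7.55 [0.5554 0.0235 0.0808] [179.9161   0.0238 101.8323] F [-0.8059 -0.5865  0.1699] T [-0.0754 -0.1209 -0.0257] q6 -21.65049738292583
```

View pics/w3.png

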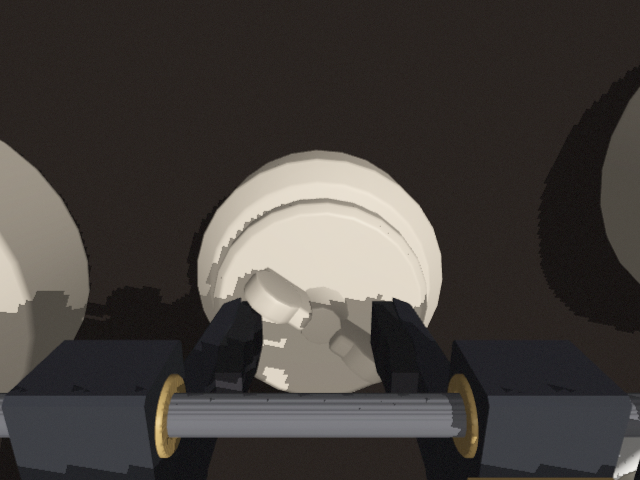

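The wing at pixel (270,300) now bears on the left finger and has turned about 30°. The jar hasn't moved, at (0.5548, 0.0240). At least 286° of lid travel was left at the start, so I can push another 185° straight away.

Call:
move_arm(motion=[0,0,0.09,0,0,0,0.05,0,0,0.09,0,0,0,0.05,0,0,0.09,0,0,0,0.05,0,0,0.09,0,0,0,0.05,0,0,0.09,0,0,0,0.05,0,0,0.09,0,0,0,0.05,0,0,0.09,0,0,0,0.05,0,0,0.09,0,0,0,0.05,0,0,0.09,0,0,0,0.05,0,0,0.09,0,0,0,0.05,0,0,0.09,0,0,0,0.05,0,0,0.09,0,0,0,0.05])

```text
clock: 8.75
tcp_pos: [0.5555, 0.0235, 0.0808]
ee_rot: [179.9, -0.1, 40.2]
force: [0.7, 0.1, 0.4]
grip_width: 0.0414
```

```bash
python3 s.py
```

```text
8.75 [0.5555 0.0235 0.0808] [179.9289  -0.0694  40.2436] F [0.6826 0.1306 0.4232] T [ 0.0019 -0.0751 -0.0066] q6 39.93574415663795
```

Call:
move_arm(motion=[0,0,0.09,0,0,0,0.05,0,0,0.09,0,0,0,0.05,0,0,0.09,0,0,0,0.05,0,0,0.09,0,0,0,0.05,0,0,0.09,0,0,0,0.05,0,0,0.09,0,0,0,0.05,0,0,0.09,0,0,0,0.05,0,0,0.09,0,0,0,0.05,0,0,0.09,0,0,0,0.05,0,0,0.09,0,0,0,0.05,0,0,0.09,0,0,0,0.05,0,0,0.09,0,0,0,0.05])

```text
clock: 9.95
tcp_pos: [0.5556, 0.0233, 0.0809]
ee_rot: [-180.0, -0.1, -21.6]
force: [-0.3, 0.4, 0.1]
grip_width: 0.0422
```

```bash
python3 s.py
```

```text
9.95 [0.5556 0.0233 0.0809] [-179.9826   -0.1141  -21.6393] F [-0.3229  0.4267  0.0747] T [ 0.0132 -0.0774 -0.0007] q6 101.8151737310991
```

Call:
move_arm(motion=[0,0,0.09,0,0,0,0.05,0,0,0.09,0,0,0,0.05,0,0,0.09,0,0,0,0.05,0,0,0.09,0,0,0,0.05,0,0,0.09,0,0,0,0.05,0,0,0.09,0,0,0,0.05,0,0,0.09,0,0,0,0.05,0,0,0.09,0,0,0,0.05,0,0,0.09,0,0,0,0.05,0,0,0.09,0,0,0,0.05,0,0,0.09,0,0,0,0.05,0,0,0.05,0,0,0,0.05])

```text
clock: 11.15
tcp_pos: [0.5553, 0.0235, 0.0807]
ee_rot: [-179.9, -0.0, -81.2]
force: [0.2, 0.6, -0.7]
grip_width: 0.0419
```

```bash
python3 s.py; python3 look.py w4; python3 s.py
```

```text
11.15 [0.5553 0.0235 0.0807] [-179.9239   -0.015   -81.1955] F [ 0.1915  0.59   -0.7348] T [ 0.2048 -0.0958 -0.0054] q6 161.3731453907007
jar 0.554701030254364 0.023335862904787064 0.11573450267314911
lid 0.554817259311676 0.023347731679677963 0.08913590759038925
lid top z 0.0692822028968322 sideboard 0.0003066471365846882
wing rect 556.6405639648438 20.966468811035156 33.70095443725586 66.24182891845703 83.71437072753906 n 5653
wing angle 171.14155204954542 top z [0.09023248 0.09572486 0.09867365]
11.15 [0.55531776 0.02352221 0.08071876] [-1.79923862e+02 -1.50305314e-02 -8.11955065e+01] 161.3731453907007
11.2 [0.5553 0.0235 0.0807] [-179.928    -0.0159  -81.2836] F [-0.5176  1.151   0.139 ] T [ 0.1345 -0.0736  0.0124] q6 161.4638281999677
```

View pics/w4.png

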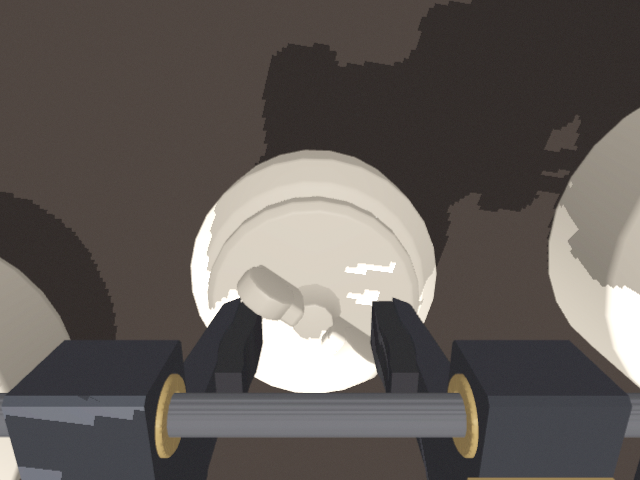

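The wing at (270,292) is still on the finger, and the lid has sunk 2.3 mm, which matches the roughly 215° turned. The jar hasn't moved. Next I'll lift, wind back about 188° and lower again for the next stroke.

Call:
move_arm(motion=[0,0,-0.05,0,0,0,0.05,0,0,0,0,0,-2,0.05,0,0,0,0,0,-2,0.05,0,0,-0.149,0,0,0,0.05,0,0,-0.149,0,0,0,0.05,0,0,-0.149,0,0,0,0.05,0,0,-0.149,0,0,0,0.05,0,0,-0.149,0,0,0,0.05,0,0,-0.149,0,0,0,0.05,0,0,-0.149,0,0,0,0.05,0,0,-0.149,0,0,0,0.05,0,0,-0.149,0,0,0,0.05])

```text
clock: 12.4
tcp_pos: [0.5552, 0.0234, 0.1206]
ee_rot: [180.0, -0.1, -0.9]
force: [-0.8, 0.6, -0.5]
grip_width: 0.0418
```

Call:
move_arm(motion=[0,0,-0.149,0,0,0,0.05,0,0,-0.149,0,0,0,0.05,0,0,-0.149,0,0,0,0.05,0,0,-0.149,0,0,0,0.05,0,0,-0.149,0,0,0,0.05,0,0,-0.149,0,0,0,0.05,0,0,-0.149,0,0,0,0.05,0,0,-0.149,0,0,0,0.05,0,0,-0.149,0,0,0,0.05,0,0,-0.149,0,0,0,0.05,0,0,-0.149,0,0,0,0.05,0,0,-0.149,0,0,0,0.05])

```text
clock: 13.6
tcp_pos: [0.5552, 0.0234, 0.1206]
ee_rot: [179.9, 0.0, 101.5]
force: [-0.5, 0.3, -0.2]
grip_width: 0.042
```

Call:
move_arm(motion=[0,0,-0.1,0,0,0,0.05,0,0,0,0,0,1,0.05,0,0,0,0,0,1,0.05,0,0,0,0,0,1,0.05,0,0,0,0,0,1,0.05,0,0,0,0,0,0,0.05])

```text
clock: 14.2
tcp_pos: [0.5533, 0.0238, 0.0778]
ee_rot: [-179.8, -0.1, 106.7]
force: [-1.1, -0.2, -0.6]
grip_width: 0.0415
```

```bash
python3 s.py;sleep 0; python3 s.py
```

```text
14.2 [0.5533 0.0238 0.0778] [-179.8058   -0.0939  106.7353] F [-1.1178 -0.2114 -0.5781] T [ 0.0027 -0.1161 -0.0392] q6 -26.55391780004412
14.2 [0.5533 0.0238 0.0778] [-179.8058   -0.0939  106.7353] F [-1.1178 -0.2114 -0.5781] T [ 0.0027 -0.1161 -0.0392] q6 -26.55391780004412
```

```bash
cat > t.py <<'E'
from h import *
np.set_printoptions(suppress=True,precision=3)
S=[]
for k in range(5): S.append(r.read_state()); optics.camera("wrist") if k<4 else 0
m=lambda n:np.mean([s[n] for s in S],0)
print(S[-1]["clock"],"pos",m("tcp_pos").round(4),"yaw",S[-1]["ee_rot"][2],"F",m("force"),"T",m("torque"),"e6",m("joint_efforts")[5],"q6",m("qpos")[5])
E
python3 t.py
```

```text
14.4 pos [0.554 0.024 0.079] yaw 106.75513436310936 F [-0.079  0.021  0.18 ] T [-0.03  -0.099 -0.002] e6 0.00560068384220358 q6 -26.563380362136222
```

Call:
move_arm(motion=[0,0,0.08,0,0,0,0.05,0,0,0.08,0,0,0,0.05,0,0,0.08,0,0,0,0.05,0,0,0.08,0,0,0,0.05,0,0,0.08,0,0,0,0.05,0,0,0.08,0,0,0,0.05,0,0,0.08,0,0,0,0.05])

```text
clock: 15.1
tcp_pos: [0.5553, 0.0237, 0.0806]
ee_rot: [179.9, -0.0, 74.5]
force: [0.2, 0.6, -0.3]
grip_width: 0.0417
```

```bash
python3 t.py
```

```text
15.3 pos [0.555 0.024 0.081] yaw 74.80416646840044 F [0.076 0.078 0.192] T [-0.014 -0.086 -0.004] e6 -0.017869706265628338 q6 5.593142796612732
```

Call:
move_arm(motion=[0,0,0.08,0,0,0,0.05,0,0,0.08,0,0,0,0.05,0,0,0.08,0,0,0,0.05,0,0,0.08,0,0,0,0.05,0,0,0.08,0,0,0,0.05,0,0,0.08,0,0,0,0.05])

```text
clock: 15.9
tcp_pos: [0.5551, 0.0236, 0.0803]
ee_rot: [180.0, -0.0, 47.1]
force: [0.1, 0.9, -1.3]
grip_width: 0.0418
```

```bash
python3 t.py
```

```text
16.1 pos [0.555 0.024 0.08 ] yaw 47.351642099535354 F [ 0.013  0.077 -0.229] T [-0.008 -0.061  0.005] e6 -0.019124537240713835 q6 33.00600576202656
```

Call:
move_arm(motion=[0,0,0.08,0,0,0,0.05,0,0,0.08,0,0,0,0.05,0,0,0.08,0,0,0,0.05,0,0,0.08,0,0,0,0.05,0,0,0.08,0,0,0,0.05])

```text
clock: 16.6
tcp_pos: [0.555, 0.0236, 0.0802]
ee_rot: [180.0, -0.0, 24.2]
force: [0.7, 0.3, 0.7]
grip_width: 0.0418
```

```bash
python3 t.py; python3 look.py w5
```

```text
16.8 pos [0.555 0.024 0.08 ] yaw 24.45464258146823 F [0.259 0.014 0.205] T [-0.017 -0.044 -0.009] e6 -0.019528732169419527 q6 55.89090284176016
jar 0.5550922751426697 0.023610346019268036 0.11578062921762466
lid 0.554780900478363 0.023482931777834892 0.08971767127513885
lid top z 0.06847342232172036 sideboard 0.0003339309093869647
wing rect 555.1194458007812 25.627132415771484 33.22322463989258 67.77843475341797 9.83838939666748 n 5685
wing angle 96.96207840817067 top z [0.08936681 0.09493553 0.09783767]
16.8 [0.5548067  0.02351836 0.08004906] [1.79998370e+02 2.29346613e-03 2.44546426e+01] 55.728222125249474
```

Call:
move_arm(motion=[0,0,0.07,0,0,0,0.05,0,0,0.07,0,0,0,0.05,0,0,0.07,0,0,0,0.05,0,0,0.07,0,0,0,0.05,0,0,0.07,0,0,0,0.05])

```text
clock: 17.35
tcp_pos: [0.555, 0.0235, 0.0801]
ee_rot: [180.0, -0.0, 4.2]
force: [1.0, 0.5, -0.6]
grip_width: 0.0418
```

```bash
python3 t.py
```

```text
17.55 pos [0.555 0.024 0.08 ] yaw 4.377285557291674 F [ 0.581 -0.057 -0.182] T [ 0.    -0.034  0.004] e6 -0.015417731367051601 q6 75.9503963545059
```

Call:
move_arm(motion=[0,0,0.07,0,0,0,0.05,0,0,0.07,0,0,0,0.05,0,0,0.07,0,0,0,0.05,0,0,0.07,0,0,0,0.05,0,0,0.07,0,0,0,0.05])

```text
clock: 18.05
tcp_pos: [0.555, 0.0235, 0.0801]
ee_rot: [-180.0, -0.0, -15.9]
force: [0.6, -0.9, -0.2]
grip_width: 0.0418
```

```bash
python3 t.py
```

```text
18.25 pos [0.555 0.024 0.08 ] yaw -15.67101845839739 F [ 0.017 -0.672  0.024] T [ 0.032 -0.022 -0.016] e6 -0.01606836821883917 q6 95.99175501134016
```

Call:
move_arm(motion=[0,0,0.07,0,0,0,0.05,0,0,0.07,0,0,0,0.05,0,0,0.07,0,0,0,0.05,0,0,0.07,0,0,0,0.05,0,0,0.07,0,0,0,0.05])

```text
clock: 18.75
tcp_pos: [0.5549, 0.0235, 0.08]
ee_rot: [-180.0, -0.0, -35.9]
force: [0.8, -0.1, 0.6]
grip_width: 0.0423
```

```bash
python3 t.py; python3 look.py w6
```

```text
18.95 pos [0.555 0.024 0.08 ] yaw -35.72143516656046 F [-0.393 -0.076  0.234] T [ 0.045 -0.057 -0.01 ] e6 -0.016875975765287876 q6 116.04201972673836
jar 0.5547246336936951 0.023536069318652153 0.1159309521317482
lid 0.5548825263977051 0.02379099652171135 0.08927436918020248
lid top z 0.06776971122450134 sideboard 0.00030801533236723966
wing rect 556.3614501953125 24.131553649902344 67.21524047851562 32.31827163696289 41.53176498413086 n 5629
wing angle 37.09002177217968 top z [0.08872206 0.09420756 0.09709952]
18.95 [0.55473599 0.0235768  0.07998356] [ 1.79995695e+02  9.55786643e-03 -3.57214352e+01] 115.90567539784502
```

Call:
move_arm(motion=[0,0,0.07,0,0,0,0.05,0,0,0.07,0,0,0,0.05,0,0,0.07,0,0,0,0.05,0,0,0.07,0,0,0,0.05,0,0,0.07,0,0,0,0.05])

```text
clock: 19.5
tcp_pos: [0.5548, 0.0236, 0.0799]
ee_rot: [180.0, 0.0, -56.0]
force: [0.3, -0.0, -0.1]
grip_width: 0.0414
```

```bash
python3 t.py
```

```text
19.7 pos [0.555 0.024 0.08 ] yaw -55.788249267977065 F [-0.069  0.167 -0.167] T [ 0.104 -0.044  0.025] e6 -0.01765282452106476 q6 136.11991208808408
```

Call:
move_arm(motion=[0,0,0.07,0,0,0,0.05,0,0,0.07,0,0,0,0.05,0,0,0.07,0,0,0,0.05,0,0,0.07,0,0,0,0.05,0,0,0.07,0,0,0,0.05])

```text
clock: 20.2
tcp_pos: [0.5547, 0.024, 0.0799]
ee_rot: [-180.0, 0.0, -76.0]
force: [0.6, 3.0, -1.3]
grip_width: 0.0419
```

```bash
python3 t.py; python3 look.py w7 | grep top
```

```text
20.4 pos [0.555 0.024 0.08 ] yaw -75.82530009224853 F [ 1.204  1.769 -1.097] T [ 0.4   -0.147  0.058] e6 0.038211008068174124 q6 156.15107505082423
lid top z 0.06736360814286951 sideboard 0.0003068751043650217
wing angle 177.23636333701543 top z [0.08828706 0.09373712 0.09665981]
```

Torque and lateral force just rose, with e6 going from −0.017 to +0.038 and |F| to about 2 N, so the stop is probably reached. I'll check the jar, centre slightly to even out the couple, and make a small test push.

Call:
move_arm(motion=[0,0,0.02,-0.05,-0.01,0,0.05,0,0,0.02,0,0,0,0.05,0,0,0.02,0,0,0,0.05])

```text
clock: 20.75
tcp_pos: [0.5546, 0.0239, 0.0799]
ee_rot: [180.0, -0.0, -79.5]
force: [0.0, -0.2, -0.6]
grip_width: 0.0418
```

```bash
python3 t.py; python3 look.py w8
```

```text
20.95 pos [0.555 0.024 0.08 ] yaw -79.43707418439433 F [-0.087 -0.144 -1.006] T [ 0.132 -0.032  0.141] e6 0.10888856439851224 q6 159.7258378247235
jar 0.554544985294342 0.02296745963394642 0.11581933498382568
lid 0.5542131662368774 0.022807490080595016 0.08893270790576935
lid top z 0.0673480324053637 sideboard 0.00029347273647522404
wing rect 555.324462890625 22.3621826171875 31.302663803100586 67.7866439819336 89.80452728271484 n 5509
wing angle 174.60518730490918 top z [0.08831179 0.09385954 0.09676834]
20.95 [0.554642   0.02394712 0.07994474] [ 1.79978445e+02 -3.09206943e-03 -7.94370742e+01] 159.6706397187332
```

View pics/w8.png

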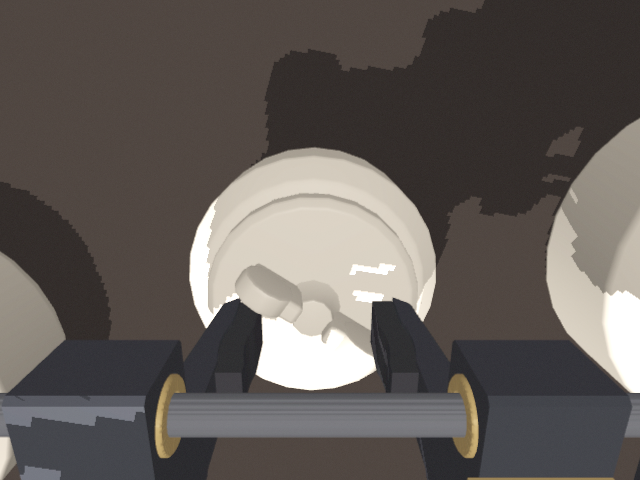

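Torque is now a clean couple of 0.14 N·m, against about 0.02 while the lid was turning. The lateral force is near zero and the lid has stopped sinking, so it's home. I'll back off, lift clear and check.

Call:
move_arm(motion=[0,0,-0.08,0,0,0,0.05,0,0,-0.08,0,0,0,0.05,0,0,0,0,0,-2,0.05,0,0,0,0,0,-3,0.05,0,0,0,0,0,-3,0.05,0,0,0,0,0,-3,0.05,0,0,0,0,0,0,0.05,0,0,0,0,0,0,0.05])

```text
clock: 21.8
tcp_pos: [0.5552, 0.0239, 0.1907]
ee_rot: [-179.9, -0.1, -70.3]
force: [-0.5, 0.4, -0.6]
grip_width: 0.0417
```

```bash
python3 look.py w9; python3 t.py
```

```text
jar 0.5543675422668457 0.022898085415363312 0.11594131588935852
lid 0.5544520020484924 0.02310914918780327 0.08890347182750702
lid top z 0.06730147905955881 sideboard 0.0002918344375177212
wing rect 554.8558349609375 23.064926147460938 11.071749687194824 63.51789474487305 65.54322052001953 n 1268
wing angle 157.00674378026903 top z [0.0874925  0.09039101 0.09107147]
21.8 [0.55523756 0.02392336 0.1907098 ] [-1.79905439e+02 -5.66942581e-02 -7.02833891e+01] 150.5155221590271
22.05 pos [0.554 0.024 0.189] yaw -70.28422258436682 F [-0.153 -0.021 -0.593] T [ 0.093 -0.013  0.011] e6 -0.0004943979590734671 q6 150.5150304356121
```

```bash
python3 - <<'E'
from h import *
p,d=optics.camera("top"); a=cv2.imread("pics/top0.png"); W=cloud("top",d)
for lo,u,v in((0,211,294),(0,190,200),(0,376,153),(0,497,290)):
    print((u,v),"mean change",np.abs(p[v-20:v+20,u-20:u+20].astype(int)-a[v-20:v+20,u-20:u+20]).mean().round(2))
print(r.job_done())
E
```

```text
(211, 294) mean change 1.18
(190, 200) mean change 0.58
(376, 153) mean change 0.84
(497, 290) mean change 0.56
the job is handed in; nothing more can be done
None
```

The sugar jar's lid is closed against its stop, and the job was handed in at about 22 s of the 67 s allowed. I used the middle jar, which measured 116 mm across with an 89 mm lid; the other two are 162 mm.

I pushed the wings clockwise with both fingertips from outside, never gripping them, in two strokes with one lifted wind-back. The lid turned about 392° (6.85 rad).

- **At the stop:** the pushing torque rose from about 0.02 to 0.14 N·m with almost no sideways force, and the lid stopped sinking.
- **Sinking:** the lid went down 4.3 mm in all, which matches the turn. The wing tops ended at about 91 mm against the stated 90.5 mm, which is within camera error.
- **Jar:** its measured position changed by less than 1 mm, though one finger pushed it sideways with up to about 3 N for a moment at the stop. It may have turned in place by a few degrees; I couldn't check that on a plain round jar.
- **Other objects:** the bottle, both tumblers and the night light look unchanged in the top view, and the gripper ended clear of everything.

The top camera disagreed with the wrist and side cameras by about 4 mm on the jar's x position. I went with the wrist camera, since two looks half a turn apart agreed.

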